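Pop a spacer from the dispenser and trap it

TASK

Press the red button of the yellow parts organiser all the way down with one finger so that its spring ejector pops the aluminium spacer over the lowered gate, and trap the spacer with the other finger on the runway before it rolls off the open lower end. Do not lift the spacer and leave the loose things around the organiser where they are. Finish while holding: the program ends with a finger still touching the spacer and keeping it still on the runway, past the gate.

Things in the scene. Friction and masses are not known exactly. Their poses are not given: they have to be found in the camera images.
- organiser: Yellow plastic parts organiser, fixed, 180 mm along x, about 200 mm along y. Origin on the chest top under the runway's middle line; z up, x towards the runway's open lower end, y towards the button. Its -y side (y -23 to -123 mm) is compartments, 48 mm high with the clear clip-on lid. The highest part, 87 mm above the chest, is the grey ejector block at the runway's upper end.
- runway: Yellow runway on the organiser, sloping 8 degrees down along its +x. Origin on its floor under the spacer's starting centre, 45 mm above the chest; x downhill, y sideways to the button side, z square to the floor. Floor 34 mm wide between rims 5 mm high, 4 mm thick. A red gate crosses it at x 17 to 22 mm, 15 mm high; it sinks below the floor as the button is pressed.
- runway_end (a point): Middle of the floor's open lower end, at runway x = 115 mm. Nothing stops the spacer there: once let go it is off this end in under a second unless a finger already stands in its way.
- ejector (a joint): Travel of the black spring plunger behind the spacer, in m: 0 at the start, 0.035 at the end of its stroke. It pushes the spacer downhill with 0.4 N, falling to 0.1 N; then the spacer rolls on by itself.
- button_top (a point): Centre of the flat top of the round red button, 26 mm across, pressed straight down. It is 58 mm to the side of the runway's middle line, level with runway x = 66 mm. Top 59 mm above the chest; fully pressed 43 mm, which is 7 mm above the runway floor beside it: a second finger of equal length 58 mm to the side then stands over the runway in the spacer's way, clear of floor and rims.
- eject_button (a joint): Travel of the red button in m: 0 up, 0.016 fully down (a firm stop). Spring: 1.5 N to start, 4 N fully down; it springs back when released, and the gate moves with it. The spacer is let go somewhere beyond 6 mm of travel.
- spacer: Loose aluminium spacer, a plain cylinder 34 mm in diameter, 30 mm long, dark bore ends, about 37 g, lying across the runway with its axis along the runway's y. Origin at its centre, 17 mm above the floor. At the start it rests between the spring plunger and the gate. Its axes turn as it rolls.
- rear_light: Bystander: white plastic bicycle rear light with a red lens, 62 x 36 x 29 mm, loose. Origin under its centre.
- pedal_wrench: Bystander: flat chrome pedal wrench, 286 mm long along its x, 42 mm wide at the jaw, 7 mm thick, loose. Origin under its middle.
- grease_jar: Bystander: white jar with a black cap, 60 mm across, 65 mm high, loose. Origin under its centre.
- parts_dish: Bystander: round steel dish, 100 mm across, 30 mm high, loose. Origin under its centre.
- screwdriver: Bystander: screwdriver lying on the chest, loose. Origin under its middle, handle to its -x.
There are look-alikes about, which are no part of the job. Of the things that look like the spacer, the smaller one is meant.

How it is judged:
By the outcome, as a careful person would: the job done as asked, in the order asked, and still so for the second after the job is handed in, while the arm keeps its last pose, push and grip.
It also fails if it takes over 29 s, if anything falls off the work surface, if the arm or the gripper's body presses on something with over 40 N, if the wrist force passes 120 N, or if a joint passes its speed limit or range.

ROBOT

A 7-joint arm with a two-finger parallel gripper is mounted at the origin on the work surface. World frame = base frame: x ahead of the robot, y to its left, z up, the work surface at z = 0. Lengths are in mm, angles in rad, forces in N, time in s.
With the tool pointing down it reaches from about 350 to 900 mm from the base axis. Payload 7.2 kg.
Tool frame: the origin (TCP) lies at the very end of the fingers, on their centre line; the grasp point (between the pads) lies 19 mm behind it; z points along the fingers, x is the direction in which the jaws open and shut, and the axes are right-handed (so a half turn about z gives the same grasp; the last joint's range is limited). The gripper opens to 85 mm and grips with 20 to 120 N. Pads are 22 mm wide; open, the fingers measure 114 mm over their backs; the gripper's body (76 mm by 85 mm) begins 54 mm behind the grasp point. The pads swing forward as they close: fully open they stand 13 mm farther back than shut.
Start: joints at [1.127, 0.411, -0.013, 1.596, 0.006, 1.134, -0.082], TCP at [229.374, -581.392, 231.297] pointing down, gripper open.
Joint ranges: [-2.95, 2.95], [-0.29, 1.99], [-1.47, 1.44], [0.14, 2.54], [-1.03, 4.17], [0.13, 1.85], [-2.86, 2.86]. Speed limits (rad/s): [2.39, 2.39, 3.01, 3.01, 3.14, 3.14, 3.14].

INTERFACE

Orientations are given as a rotation vector (axis times angle).
In Python, from rig import arm gives the robot as it stands. The module is installed in compiled form; this text tells all that it offers.
- The arm moves only by the tool servo_tool, never from a script. Its argument "moves" is a list of rows, each an object with "travel": the shift along the tool's x, y, z in m, a list of three; "rotation": the turn, a rotation vector about the tool's x, y, z in rad, a list of three. A call has exactly 10 rows; each row shifts and turns the commanded pose from where the row before left it, along the tool's axes as they then stand; what a row does not reach is not made up. A row lasts 1/8 s, in which the tool goes at most 62.5 mm and 10.7 degrees, less where a joint would pass 70% of its speed; a pose out of reach is approached as far as the arm can. A call with a gripper value outside its range is refused whole. "grip" is the opening, from 0 (shut) to 1 (fully open), set as the call begins (left out, the last holds). The fingers move at their own pace and stop on an object; "newtons" is the grip in N (left out, the last holds). Time passes only in rows, so rows that do not move let the fingers close, or fill a call up. It gives the time, the measured TCP pose, the force and the opening at its end, in the units of the state.
- arm.sense(): the state, without advancing time (a new reading comes with each control period).
- arm.grab_frame(name): name is "side" or "top" or "wrist"; returns the picture (420x560x3 uint8, red, green, blue); there is no depth.
- arm.camera_params(name): a dict with "fx", "fy", "cx", "cy" (pixels), "dist_coeffs" ([k1, k2, p1, p2, k3] as OpenCV has them; the pictures are not rectified), "T" (4x4, takes a point from camera to world coordinates). Camera axes: x right, y down, z forward; pixel columns grow to the right and rows downward; lengths in mm; the calibration is good to about 2 mm. A picture is of the moment at which its call begins: read the wrist's pose just before it. camera_params takes no time and is no camera call; for the wrist camera it gives the pose at the moment of the call.
- arm.finish_job(): hands the job in, once; it reports no verdict.
The state is a dict: "time_s": time; "qpos": joint angles; "dq": joint speeds; "joint_efforts": joint torques, N m; "ee_pos": TCP position; "eef_rot": TCP orientation; "ft_force": force on the tool from outside, world axes, zero at the start; "wrist_torque": the same for the moment, N m; "opening": opening from 0.0 (shut) to 1.0 (fully open).
Only numpy, scipy, OpenCV 4.12 (cv2) and the standard library are available. Lean on these libraries where they do the work, as an engineer would, in place of code of your own. Each camera call takes 0.05 s, during which the arm holds its last target. There are 200 camera calls.

## Working session

There is one attempt and no reset: what is moved stays moved. The work goes in short steps, Python scripts to look and compute and a tool call to move; the robot and the scene stay as the last step left them, time stands still between calls to the robot, and variables do not carry over. Pictures are saved under pics/ and viewed, about 8 in all and at most 12, crops included, and the job is handed in when it is done.

Besides the shell and the picture viewer there is one more tool, called after "Request:" as a command line: name --argument value ..., lists and objects as JSON in quotes. servo_tool: Moves the arm, as the interface text tells. Its arguments: {"type":"object","properties":{"moves":{"type":"array","items":{"type":"object","properties":{"travel":{"type":"array","items":{"type":"number"}},"rotation":{"type":"array","items":{"type":"number"}}}}},"grip":{"type":"number"},"newtons":{"type":"number"}},"required":["moves"]}

```bash
mkdir -p pics
python3 - <<'E'
from rig import arm
import cv2
s=arm.sense();print(s)
for n in("side","top"):
    cv2.imwrite(f"pics/{n}0.png",arm.grab_frame(n)[:,:,::-1]);p=arm.camera_params(n);print(n,p)
E
```

```text
{'time_s': 0.0, 'qpos': array([ 1.12682158,  0.41189752, -0.01274674,  1.59699234,  0.00563824,
        1.13429575, -0.08219523]), 'dq': array([-0.00125277,  0.00068145,  0.00067381, -0.00146422, -0.00146675,
        0.00013846, -0.00071146]), 'joint_efforts': array([-8.89862840e-04, -6.00623560e+01,  6.82272892e-01, -2.99404460e+01,
        1.40110374e-02,  1.06606440e-02, -6.01736794e-07]), 'ee_pos': array([ 229.1708016 , -580.96724056,  230.4755376 ]), 'eef_rot': array([-2.59671110e+00,  1.76688609e+00,  2.12991144e-03]), 'ft_force': array([-0.31483891, -0.42173056, -0.81452227]), 'wrist_torque': array([ 0.01354297, -0.00915269,  0.00102408]), 'opening': 0.9992036228734108}
side {'fx': 432.1841929304823, 'fy': 432.1841929304823, 'cx': 281.72493042885844, 'cy': 206.6240063803098, 'dist_coeffs': array([0.00873218, 0.        , 0.        , 0.        , 0.        ]), 'T': array([[-9.80790169e-01, -1.40669236e-01,  1.35139964e-01,
         3.39836427e+02],
       [-1.94204536e-01,  6.39133912e-01, -7.44172320e-01,
         8.62324961e+02],
       [ 1.83096174e-02, -7.56121689e-01, -6.54174861e-01,
         8.02715465e+02],
       [ 0.00000000e+00,  0.00000000e+00,  0.00000000e+00,
         1.00000000e+00]])}
top {'fx': 410.53698841220563, 'fy': 410.53698841220563, 'cx': 273.89975097982006, 'cy': 204.14066226868803, 'dist_coeffs': array([-0.07778288,  0.        ,  0.        ,  0.        ,  0.        ]), 'T': array([[ 6.48181275e-03, -9.91611698e-01,  1.29089994e-01,
         3.69200550e+02],
       [-9.99872430e-01, -8.31146670e-03, -1.36398004e-02,
         3.09934115e+01],
       [ 1.45983128e-02, -1.28985115e-01, -9.91539071e-01,
         1.13142812e+03],
       [ 0.00000000e+00,  0.00000000e+00,  0.00000000e+00,
         1.00000000e+00]])}
```

View pics/top0.png

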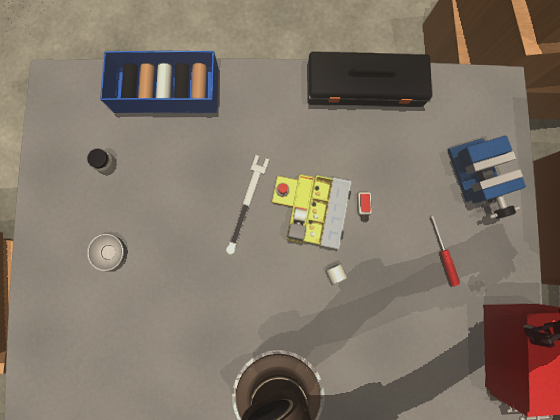

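View pics/side0.png

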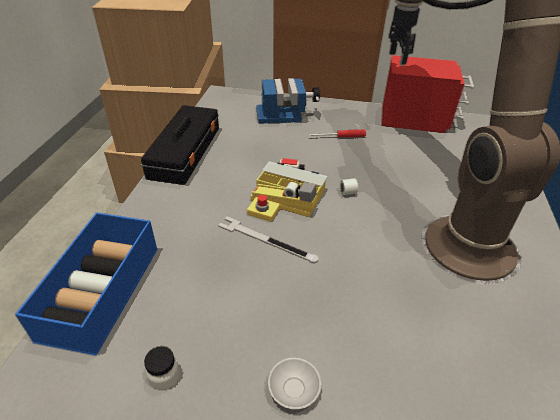

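```bash
cat > h.py <<'E'
import cv2,numpy as np
from rig import arm
def ray(p,uv):
    K=np.array([[p['fx'],0,p['cx']],[0,p['fy'],p['cy']],[0,0,1]])
    n=cv2.undistortPoints(np.array(uv,float).reshape(-1,1,2),K,np.array(p['dist_coeffs'])).reshape(-1,2)
    d=np.c_[n,np.ones(len(n))]@p['T'][:3,:3].T
    return p['T'][:3,3],d
def onz(p,uv,z):
    o,d=ray(p,uv); return o+d*((z-o[2])/d[:,2])[:,None]
def tri(rays):
    A=0;b=0
    for o,d in rays:
        d=d/np.linalg.norm(d);M=np.eye(3)-np.outer(d,d);A=A+M;b=b+M@o
    return np.linalg.solve(A,b)
def proj(p,X):
    T=np.linalg.inv(p['T']);K=np.array([[p['fx'],0,p['cx']],[0,p['fy'],p['cy']],[0,0,1]])
    return cv2.projectPoints(np.array(X,float).reshape(-1,3),cv2.Rodrigues(T[:3,:3])[0],T[:3,3],K,np.array(p['dist_coeffs']))[0].reshape(-1,2)
def red(im):
    h=cv2.cvtColor(im,cv2.COLOR_BGR2HSV);return (((h[...,0]<6)|(h[...,0]>174))&(h[...,1]>150)&(h[...,2]>70)).astype(np.uint8)
E
python3 - <<'E'
from h import *
out=[]
R=[]
for n,(x,y,w,h) in dict(top=(262,165,100,125),side=(235,150,130,75)).items():
    im=cv2.imread(f"pics/{n}0.png");p=arm.camera_params(n)
    m=red(im);k,l,st,c=cv2.connectedComponentsWithStats(m)
    for i in range(1,k):
        if st[i,4]>4 and x<c[i][0]<x+w+20 and y<c[i][1]<y+h: print(n,st[i],c[i].round(1),onz(p,c[i],57).round(1))
    s=400/w if n=='top' else 600/w
    cr=cv2.resize(im[y:y+h,x:x+w],None,fx=4 if n=='top' else 4,fy=4,interpolation=cv2.INTER_CUBIC); out.append(cr)
H=max(o.shape[0] for o in out);W=sum(o.shape[1] for o in out)
c=np.zeros((H,W,3),np.uint8);a=0
for o in out: c[:o.shape[0],a:a+o.shape[1]]=o;a+=o.shape[1]
c=c[:, :];f=min(1,800/W);cv2.imwrite("pics/crop0.png",cv2.resize(c,None,fx=f,fy=f));print(f)
# yellow min-area rect
p=arm.camera_params('top');im=cv2.imread("pics/top0.png");h=cv2.cvtColor(im,cv2.COLOR_BGR2HSV)
m=cv2.inRange(h,(22,120,80),(36,255,255));cs=cv2.findContours(m,0,1)[0]
q=max(cs,key=cv2.contourArea).reshape(-1,2);print(onz(p,q,45).round(0)[::4,:2].tolist())
E
```

```text
top [279 184   8   9  64] [282.5 188.1] [[552.2  -6.4  57. ]]
top [361 194   9  18 154] [365.  202.2] [[ 516.4 -226.1   57. ]]
side [282 158  15   7  76] [289.  161.4] [[ 512.8 -194.5   57. ]]
side [258 195   9  11  90] [261.8 200. ] [[551.4  -1.1  57. ]]
0.8695652173913043
[[590.0, -51.0], [580.0, -51.0], [577.0, -40.0], [579.0, -30.0], [582.0, -19.0], [585.0, -8.0], [587.0, 3.0], [579.0, 8.0], [568.0, 11.0], [557.0, 13.0], [546.0, 16.0], [535.0, 19.0], [524.0, 19.0], [516.0, 16.0], [517.0, 5.0], [514.0, -6.0], [511.0, -16.0], [509.0, -27.0], [503.0, -35.0], [493.0, -32.0], [482.0, -30.0], [471.0, -30.0], [461.0, -27.0], [466.0, -35.0], [477.0, -32.0], [487.0, -35.0], [498.0, -38.0], [506.0, -43.0], [506.0, -54.0], [504.0, -64.0], [496.0, -72.0], [485.0, -72.0], [474.0, -70.0], [463.0, -64.0], [455.0, -67.0], [448.0, -72.0], [437.0, -70.0], [426.0, -67.0], [416.0, -64.0], [413.0, -75.0], [411.0, -85.0], [408.0, -96.0], [408.0, -107.0], [419.0, -107.0], [429.0, -109.0], [440.0, -112.0], [450.0, -115.0], [456.0, -112.0], [464.0, -112.0], [469.0, -118.0], [480.0, -120.0], [491.0, -123.0], [501.0, -123.0], [512.0, -126.0], [523.0, -129.0], [534.0, -129.0], [545.0, -132.0], [556.0, -135.0], [567.0, -138.0], [572.0, -138.0], [567.0, -132.0], [569.0, -121.0], [577.0, -119.0], [572.0, -111.0], [580.0, -102.0], [586.0, -105.0], [583.0, -116.0], [583.0, -127.0], [580.0, -138.0], [583.0, -132.0], [583.0, -121.0], [586.0, -111.0], [588.0, -100.0], [585.0, -89.0], [588.0, -78.0], [588.0, -67.0], [591.0, -57.0]]
```

View pics/crop0.png

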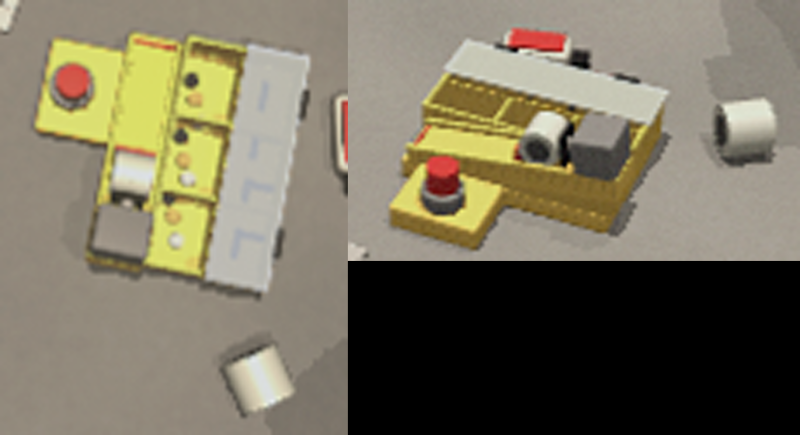

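Top view: the red button is at px (282,188), a red lens (the rear light) at (365,202). Spacer candidates are the one on the runway at (300,214) and a larger loose one on the chest at (336,273). I choose the runway one: it is smaller and sits between the plunger and gate, as the crop confirms. The runway points away from the robot at about -13° yaw, with the button on the +y side.

Request:
servo_tool --moves '[{"travel":[-0.036,-0.046,0]},{"travel":[-0.036,-0.046,0]},{"travel":[-0.036,-0.046,0]},{"travel":[-0.036,-0.046,0]},{"travel":[-0.036,-0.046,0]},{"travel":[-0.036,-0.046,0]},{"travel":[-0.036,-0.046,0]},{"travel":[-0.036,-0.046,0]},{"travel":[-0.036,-0.046,0]},{"travel":[-0.036,-0.046,0]}]' --grip 0.52

```text
invalid input
```

Request:
servo_tool --moves '[{"travel":[-0.036,-0.046,0.0],"rotation":[0.0,0.0,0.0]},{"travel":[-0.036,-0.046,0.0],"rotation":[0.0,0.0,0.0]},{"travel":[-0.036,-0.046,0.0],"rotation":[0.0,0.0,0.0]},{"travel":[-0.036,-0.046,0.0],"rotation":[0.0,0.0,0.0]},{"travel":[-0.036,-0.046,0.0],"rotation":[0.0,0.0,0.0]},{"travel":[-0.036,-0.046,0.0],"rotation":[0.0,0.0,0.0]},{"travel":[-0.036,-0.046,0.0],"rotation":[0.0,0.0,0.0]},{"travel":[-0.036,-0.046,0.0],"rotation":[0.0,0.0,0.0]},{"travel":[-0.036,-0.046,0.0],"rotation":[0.0,0.0,0.0]},{"travel":[-0.036,-0.046,0.0],"rotation":[0.0,0.0,0.0]}]' --grip 0.52 --newtons 40

```text
time_s: 1.35
ee_pos: [525.7, -76.1, 231.2]
eef_rot: [2.597, -1.768, -0.0]
ft_force: [0.9, -1.5, 0.4]
opening: 0.523
```

Request:
servo_tool --moves '[{"travel":[-0.015,-0.018,0.0],"rotation":[0.0,0.0,0.0]},{"travel":[-0.015,-0.018,0.0],"rotation":[0.0,0.0,0.15]},{"travel":[0.0,0.0,0.0],"rotation":[0.0,0.0,0.15]},{"travel":[0.0,0.0,0.0],"rotation":[0.0,0.0,0.15]},{"travel":[0.0,0.0,0.0],"rotation":[0.0,0.0,0.14]},{"travel":[0.0,0.0,0.0],"rotation":[0.0,0.0,0.0]},{"travel":[0.0,0.0,0.0],"rotation":[0.0,0.0,0.0]},{"travel":[0.0,0.0,0.0],"rotation":[0.0,0.0,0.0]},{"travel":[0.0,0.0,0.0],"rotation":[0.0,0.0,0.0]},{"travel":[0.0,0.0,0.0],"rotation":[0.0,0.0,0.0]}]'

```text
time_s: 2.6
ee_pos: [547.6, -36.6, 231.3]
eef_rot: [-1.972, 2.446, -0.0]
ft_force: [0.2, 0.2, 0.1]
opening: 0.52
```

Run:
```python
from h import *
s=arm.sense();print(s['ee_pos'],s['eef_rot'],s['opening'],s['ft_force'],s['qpos'])
p=arm.camera_params('wrist');np.save('pw.npy',p,allow_pickle=True);print(p)
cv2.imwrite("pics/w1.png",arm.grab_frame('wrist')[:,:,::-1])
im=cv2.imread('pics/w1.png');k,l,st,c=cv2.connectedComponentsWithStats(red(im))
for i in range(1,k):
    if st[i,4]>40: print(st[i],c[i],onz(p,c[i],59).round(1))
```

```text
[547.62280493 -36.60293288 231.28156808] [-1.97169108e+00  2.44580873e+00 -1.22578919e-05] 0.5195918926197975 [0.24598015 0.23804067 0.06150277] [ 0.18371531  0.29693048 -0.25473985  1.76977172  0.08345784  1.0853723
 -1.88396569]
{'fx': 343.0537931246246, 'fy': 343.0537931246246, 'cx': 282.3084188855657, 'cy': 206.2885345684981, 'dist_coeffs': array([0.00356903, 0.        , 0.        , 0.        , 0.        ]), 'T': array([[-2.12990220e-01, -9.22809301e-01, -3.21026728e-01,
         6.31138639e+02],
       [-9.77053401e-01,  2.00711558e-01,  7.12848009e-02,
        -5.55566630e+01],
       [-1.34850257e-03,  3.28843221e-01, -9.44383565e-01,
         3.72869011e+02],
       [ 0.00000000e+00,  0.00000000e+00,  0.00000000e+00,
         1.00000000e+00]])}
[295 128  33   2  61] [309.90163934 128.45901639] [[591.5 -71.8  59. ]]
[ 464  134   29   52 1244] [478.12620579 159.04340836] [[ 531.1 -218.2   59. ]]
[239 165  27  30 571] [251.86514886 180.4150613 ] [[555.8  -9.3  59. ]]
[297 222  30   4 116] [311.80172414 223.48275862] [[500.7 -56.5  59. ]]
```

View pics/w1.png

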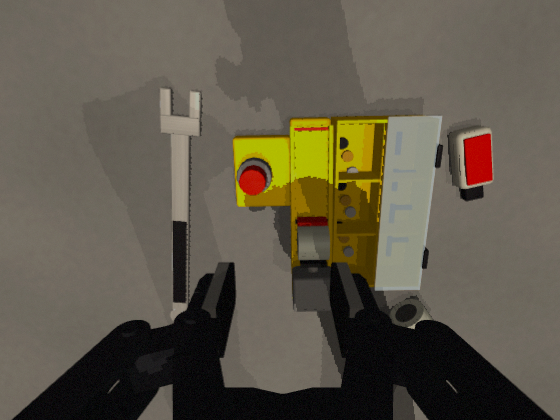

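Run:
```python
from h import *
p=np.load('pw.npy',allow_pickle=True).item()
g=onz(p,[[311.8,223.5]],57)[0];e=onz(p,[[309.9,128.5]],29.5)[0];b=onz(p,[[251.9,182.2]],59)[0]
d=e-g;y=np.arctan2(d[1],d[0]);print(g,e,b,np.degrees(y),np.linalg.norm(d[:2]),'want',95)
# edges via platform: left edge of platform & lid
for a,c,z in(((234,139),(237,206),40),((442,117),(420,289),48),((289,120),(436,116),40)):
    q=onz(p,[a,c],z);v=q[1]-q[0];print(q.round(1).tolist(),np.degrees(np.arctan2(v[1],v[0])),np.linalg.norm(v))
for n in(-10,-12,-13,-14):
    a=np.radians(n);x=np.array([np.cos(a),np.sin(a)]);yv=np.array([-x[1],x[0]])
    r=b[:2]-g[:2];print(n,'button rel gate',r@x,r@yv,'want 46,58', 'end', (e-g)[:2]@x,(e-g)[:2]@yv)
R=cv2.Rodrigues(arm.sense()['eef_rot'])[0];print(R.round(4))
```

```text
[499.87850138 -56.45448997  57.        ] [587.68958832 -73.34279832  29.5       ] [554.126657   -8.9009437  59.       ] -10.886509175583045 89.42036651075728 want 95
[[594.8, 0.4, 40.0], [528.2, 15.0, 40.0]] 167.6322161517243 68.21280191401924
[[574.4, -192.8, 48.0], [395.2, -157.7, 48.0]] 168.927409121699 182.56754376401423
[[601.0, -55.0, 40.0], [575.1, -190.7, 40.0]] -100.79687927134864 138.16973815871813
-10 button rel gate 45.166417585296614 56.2511944129985 want 46,58 end 89.40966317889877 -1.3835017723276704
-12 button rel gate 43.17576505013123 57.79321294680036 want 46,58 end 89.4034807433997 1.7376932648547667
-13 button rel gate 42.16055853032355 58.53793176043639 want 46,58 end 89.35953723112542 3.297734488595484
-14 button rel gate 41.132509495969025 59.26481935298853 want 46,58 end 89.28837393816526 4.856771190465104
[[-0.2123 -0.9772  0.    ]
 [-0.9772  0.2123 -0.    ]
 [ 0.     -0.     -1.    ]]
```

Request:
servo_tool --moves '[{"travel":[0.0,-0.0075,0.022],"rotation":[0.0,0.0,-0.017]},{"travel":[0.0,0.0,0.025],"rotation":[0.0,0.0,0.0]},{"travel":[0.0,0.0,0.025],"rotation":[0.0,0.0,0.0]},{"travel":[0.0,0.0,0.025],"rotation":[0.0,0.0,0.0]},{"travel":[0.0,0.0,0.025],"rotation":[0.0,0.0,0.0]},{"travel":[0.0,0.0,0.022],"rotation":[0.0,0.0,0.0]},{"travel":[0.0,0.0,0.015],"rotation":[0.0,0.0,0.0]},{"travel":[0.0,0.0,0.007],"rotation":[0.0,0.0,0.0]},{"travel":[0.0,0.0,0.0],"rotation":[0.0,0.0,0.0]},{"travel":[0.0,0.0,0.0],"rotation":[0.0,0.0,0.0]}]'

```text
time_s: 3.9
ee_pos: [555.5, -38.2, 66.0]
eef_rot: [-1.991, 2.429, -0.001]
ft_force: [0.4, 0.6, -0.7]
opening: 0.52
```

Run:
```python
from h import *
s=arm.sense();print(s['ee_pos'],s['eef_rot'],s['opening'],s['ft_force'])
w=arm.grab_frame('wrist')[:,:,::-1];sd=arm.grab_frame('side')[:,:,::-1]
cv2.imwrite("pics/w2f.png",w)
a=cv2.resize(sd[120:240,220:350],None,fx=3.5,fy=3.5,interpolation=cv2.INTER_CUBIC)
b=cv2.resize(w[100:400,150:430],None,fx=1.25,fy=1.4)
c=np.zeros((max(a.shape[0],b.shape[0]),a.shape[1]+b.shape[1],3),np.uint8)
c[:a.shape[0],:a.shape[1]]=a;c[:b.shape[0],a.shape[1]:]=b;print(c.shape);cv2.imwrite("pics/c2.png",c[:, :800])
```

```text
[555.52050804 -38.16201373  66.02179953] [-1.99142735e+00  2.42859087e+00 -1.35873672e-03] 0.5196208801589128 [ 0.35070177  0.57431955 -0.68117174]
(420, 805, 3)
```

View pics/c2.png

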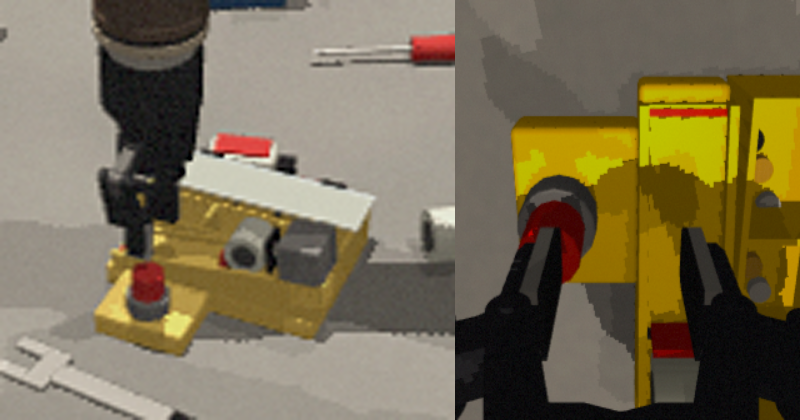

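Request:
servo_tool --moves '[{"travel":[0.0,0.0,0.004],"rotation":[0.0,0.0,0.0]},{"travel":[0.0,0.0,0.004],"rotation":[0.0,0.0,0.0]},{"travel":[0.0,0.0,0.001],"rotation":[0.0,0.0,0.0]},{"travel":[0.0,0.0,0.0],"rotation":[0.0,0.0,0.0]},{"travel":[0.0,0.0,0.0],"rotation":[0.0,0.0,0.0]},{"travel":[0.0,0.0,0.0],"rotation":[0.0,0.0,0.0]},{"travel":[0.0,0.0,0.0],"rotation":[0.0,0.0,0.0]},{"travel":[0.0,0.0,0.0],"rotation":[0.0,0.0,0.0]},{"travel":[0.0,0.0,0.0],"rotation":[0.0,0.0,0.0]},{"travel":[0.0,0.0,0.0],"rotation":[0.0,0.0,0.0]}]'

```text
time_s: 5.25
ee_pos: [554.9, -38.2, 56.3]
eef_rot: [1.992, -2.429, 0.0]
ft_force: [-1.9, -0.6, 1.5]
opening: 0.513
```

Run:
```python
from h import *
s=arm.sense();print(s['ee_pos'],s['ft_force'],s['wrist_torque'])
```

```text
[554.91813686 -38.18830209  56.28746476] [-1.89230272 -0.59934048  1.4783292 ] [-0.0135223  0.0686507 -0.021175 ]
```

Request:
servo_tool --moves '[{"travel":[0.0,0.0,0.016],"rotation":[0.0,0.0,0.0]},{"travel":[0.0,0.0,0.001],"rotation":[0.0,0.0,0.0]},{"travel":[0.0,0.0,0.0],"rotation":[0.0,0.0,0.0]},{"travel":[0.0,0.0,0.0],"rotation":[0.0,0.0,0.0]},{"travel":[0.0,0.0,0.0],"rotation":[0.0,0.0,0.0]},{"travel":[0.0,0.0,0.0],"rotation":[0.0,0.0,0.0]},{"travel":[0.0,0.0,0.0],"rotation":[0.0,0.0,0.0]},{"travel":[0.0,0.0,0.0],"rotation":[0.0,0.0,0.0]},{"travel":[0.0,0.0,0.0],"rotation":[0.0,0.0,0.0]},{"travel":[0.0,0.0,0.0],"rotation":[0.0,0.0,0.0]}]'

```text
time_s: 6.5
ee_pos: [556.4, -38.0, 40.3]
eef_rot: [-1.99, 2.428, -0.003]
ft_force: [-2.7, -1.2, 16.4]
opening: 0.52
```

Run:
```python
from h import *
s=arm.sense();print(s['ee_pos'],s['opening'],s['ft_force'],s['wrist_torque'])
w=arm.grab_frame('wrist')[:,:,::-1];sd=arm.grab_frame('side')[:,:,::-1]
a=cv2.resize(sd[120:240,220:350],None,fx=3.5,fy=3.5,interpolation=cv2.INTER_CUBIC)
b=cv2.resize(w[100:400,150:426],None,fx=1.25,fy=1.4)
cv2.imwrite("pics/c3.png",np.hstack([a,b]))
```

```text
[556.39989497 -38.03027776  40.29986335] 0.520421490916185 [-2.65013485 -1.17818634 16.36480406] [0.28349321 0.43393726 0.02830189]
```

View pics/c3.png

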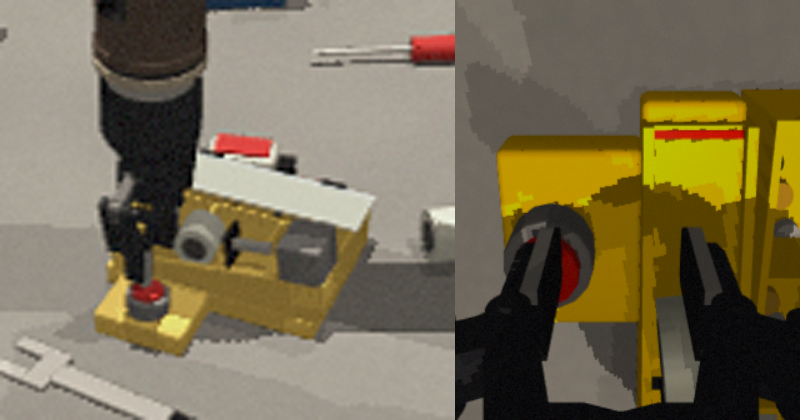

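The spacer has popped past the gate and is sitting against the runway finger. The 16 N reading is well above the 4 N spring, so the button is on its stop. I'll let it settle and check that it stays still and touches the finger.

Run:
```python
from h import *
for n in('side','wrist','top'): cv2.imwrite(f"pics/a_{n}.png",arm.grab_frame(n)[:,:,::-1])
```

Request:
servo_tool --moves '[{"travel":[0.0,0.0,0.0],"rotation":[0.0,0.0,0.0]},{"travel":[0.0,0.0,0.0],"rotation":[0.0,0.0,0.0]},{"travel":[0.0,0.0,0.0],"rotation":[0.0,0.0,0.0]},{"travel":[0.0,0.0,0.0],"rotation":[0.0,0.0,0.0]},{"travel":[0.0,0.0,0.0],"rotation":[0.0,0.0,0.0]},{"travel":[0.0,0.0,0.0],"rotation":[0.0,0.0,0.0]},{"travel":[0.0,0.0,0.0],"rotation":[0.0,0.0,0.0]},{"travel":[0.0,0.0,0.0],"rotation":[0.0,0.0,0.0]},{"travel":[0.0,0.0,0.0],"rotation":[0.0,0.0,0.0]},{"travel":[0.0,0.0,0.0],"rotation":[0.0,0.0,0.0]}]'

```text
time_s: 8.0
ee_pos: [556.4, -38.0, 40.3]
eef_rot: [-1.99, 2.428, -0.003]
ft_force: [-2.2, -0.4, 15.7]
opening: 0.522
```

Run:
```python
from h import *
s=arm.sense();print(s['time_s'],s['ee_pos'],s['opening'],s['ft_force'])
F={}
for n in('side','wrist','top'):
    im=arm.grab_frame(n)[:,:,::-1];o=cv2.imread(f"pics/a_{n}.png");F[n]=im
    d=cv2.absdiff(cv2.GaussianBlur(np.ascontiguousarray(im),(3,3),0),cv2.GaussianBlur(o,(3,3),0)).max(2)
    print(n,d.max(),(d>25).sum())
# expected spacer centre along runway
a=np.radians(-11.3);x=np.array([np.cos(a),np.sin(a)]);y=np.array([-x[1],x[0]])
org=np.array([553.5,-8.5])-58*y-65.4*x   # xy of runway origin
r=s['ee_pos'][:2]-org;print('finger run x',r@x/np.cos(.1396),'tcp y',r@y)
pc=arm.camera_params('side')
for xr in(36,40,44,48,52):
    X=[*(org+x*(xr*np.cos(.1396)+17*np.sin(.1396))+15*y),45-xr*np.sin(.1396)+17*np.cos(.1396)]
    uv=proj(pc,X)[0];print(xr,uv,(uv-[220,120])*3.5)
a=cv2.resize(F['side'][170:220,240:310],None,fx=6,fy=6,interpolation=cv2.INTER_CUBIC)
b=cv2.resize(F['wrist'][230:400,240:370],None,fx=2.9,fy=2.9,interpolation=cv2.INTER_CUBIC)
c=np.zeros((max(a.shape[0],b.shape[0]),a.shape[1]+b.shape[1],3),np.uint8)
c[:a.shape[0],:a.shape[1]]=a;c[:b.shape[0],a.shape[1]:]=b;cv2.imwrite("pics/c4.png",c);print(c.shape)
```

```text
8.0 [556.38307779 -38.02090167  40.30476785] 0.5217588511254959 [-2.20129857 -0.40525354 15.70459591]
side 11 0
wrist 14 0
top 9 0
finger run x 74.73877385120889 tcp y 29.61629906168047
36 [277.23034384 191.62772746] [200.30620344 250.69704612]
40 [275.90212748 191.42024809] [195.65744618 249.9708683 ]
44 [274.57718026 191.21327697] [191.0201309 249.2464694]
48 [273.25548945 191.00681215] [186.39421307 248.52384253]
52 [271.93704241 190.80085167] [181.77964842 247.80298083]
(493, 797, 3)
```

View pics/c4.png

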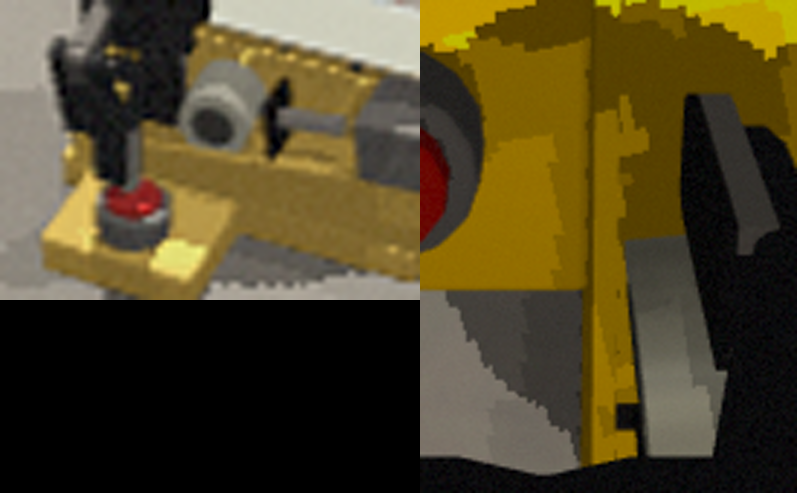

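```bash
python3 -c "
from rig import arm
print(arm.finish_job());s=arm.sense();print(s['time_s'],s['ft_force'])"
```

```text
the job is handed in; nothing more can be done
None
the job is handed in; nothing more can be done
```

I pressed the button to its stop with one finger, and the ejector popped the spacer past the gate. The other finger stopped it on the runway, and I handed in at about 8 s with both fingers still in place.

**Last checks**
- **Button:** the wrist read about 16 N downward against a 4 N spring, and the side view shows the button fully down. I take that as the firm stop.
- **Spacer still:** side, wrist and top pictures taken about 1.3 s apart showed no change. Nothing else in those pictures moved either, and I saw no contact with the loose things.
- **Spacer position:** the side view puts its centre at about runway x = 43 mm, past the gate (17 to 22 mm) and short of the open end (115 mm). I expected about 47 mm if it touches the finger. The 4 mm gap is about one pixel in that picture.
- **Finger contact:** not measured directly. I infer it because the spacer's downhill edge lines up with the finger's uphill edge in the wrist view. It is also standing still on an 8° slope with nothing else visible holding it.

The gate-to-button distance came out 2 to 3 mm short of the given size, so I aimed between the two estimates. That put the finger on the button about 8 mm downhill of its centre.

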